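# Fit the edging wheel on the keyed spindle of the lens edger

## Robot

A 6-joint arm with a two-finger parallel gripper is mounted at the origin on the work surface. World frame = base frame: x ahead of the robot, y to its left, z up, the work surface at z = 0. Lengths are in m, angles in rad, forces in N, time in s.
With the tool pointing down it reaches from about 0.35 to 0.875 m from the base axis. Payload 4.2 kg.
Tool frame: the origin (TCP) lies at the very end of the fingers, on their centre line; the grasp point (between the pads) lies 19 mm behind it; z points along the fingers, y is the direction in which the jaws open and shut (so a half turn about z gives the same grasp; the last joint's range is limited). The gripper opens to 85 mm and grips with 20 to 120 N. Pads are 22 mm wide; open, the fingers measure 114 mm over their backs; the gripper's body (76 mm by 85 mm) begins 54 mm behind the grasp point. The pads swing forward as they close: fully open they stand 13 mm farther back than shut.
Start: joints at [-0.916, 0.385, 0.008, 0, -1.194, -0.259], TCP at [0.241, -0.577, 0.231] pointing down, gripper open.
Joint ranges: [-3.14, 3.14], [-1.21, 2.06], [-1.07, 1.41], [-3.16, 2.05], [-2.99, -0.16], [-3.1, 3.1]. Speed limits (rad/s): [2.79, 2.79, 3.14, 3.14, 3.14, 3.14].

## Interface

Orientations are given as a unit quaternion [x, y, z, w].
In Python, from station import observe, capture, camera_info, job_done gives the robot as it stands.
- The arm moves only by the tool drive_tool, never from a script. Its argument "increments" is one flat list of numbers, 7 for each row, row after row: the opening in per cent of the stroke, from 0 (shut) to 100 (fully open), then the shift along the tool's x, y, z in mm, then the turn, a rotation vector about the tool's x, y, z in degrees. A call has 1 to 12 rows; each row shifts and turns the commanded pose from where the row before left it, along the tool's axes as they then stand; what a row does not reach is not made up. A row lasts 1/12 s, in which the tool goes at most 41.7 mm and 7.16 degrees, less where a joint would pass 70% of its speed; a pose out of reach is approached as far as the arm can. A call with a gripper value outside its range is refused whole. The fingers move at their own pace and stop on an object; "force" is the grip in N (left out, the last holds). Time passes only in rows, so rows that do not move let the fingers close. It gives the time, the measured TCP pose, the force and the opening at its end, in the units of the state.
- observe(): the state, without advancing time (a new reading comes with each control period).
- capture(name): name is "side" or "top" or "wrist"; returns the picture (480x640x3 uint8, blue, green, red); there is no depth.
- camera_info(name): a dict with "K" (3x3 intrinsics, pixels), "origin" and "rotation" of the camera in the world. Camera axes: x right, y down, z forward; pixel columns grow to the right and rows downward; lengths in m; the calibration is good to about 2 mm. A picture is of the moment at which its call begins: read the wrist's pose just before it. camera_info takes no time and is no camera call; for the wrist camera it gives the pose at the moment of the call.
- job_done(): hands the job in, once; it reports no verdict.
The state is a dict: "time_s": time; "q": joint angles; "qvel": joint speeds; "joint_torque": joint torques, N m; "ee_pos": TCP position; "tcp_rot": TCP orientation; "contact_force": force on the tool from outside, world axes, zero at the start; "moment": the same for the moment, N m; "finger_gap": finger opening in m.
Only numpy, scipy, OpenCV 4.12 (cv2) and the standard library are available. Lean on these libraries where they do the work, as an engineer would, in place of code of your own. Each camera call takes 0.05 s, during which the arm holds its last target. There are 200 camera calls.

## Task

In the optician's workshop, take the edging wheel from the cork mat and put it on the upright spindle of the lens edger, boss upwards. Turn it gently on the shaft under light pressure until its keyway drops over the spindle's key, lower it fully home on the flange without forcing it or letting it fall, and let go; leave the spectacle frame, the spray bottle and the case where they are.

Things in the scene. Friction and masses are not known exactly. Their poses are not given: they have to be found in the camera images.
- wheel_grip (a point): Loose edging wheel (0.3-0.55 kg): disc 92 mm across, 16 mm thick, with a round steel boss (40 mm across) standing 34 mm above it; 50 mm high in all. Point on the axis half-way up the boss, 33 mm above the underside; z up. Starts flat on the mat; may be gripped round the boss at any angle. Through bore 20.2 mm.
- wheel_under (a point): Centre of the underside of the same wheel, 33 mm below wheel_grip; same axes. The keyway, 8 mm wide and 6.5 mm deep, runs the full length of the bore on the wheel's own -x side; a dark raised bar 18 mm long on top of the disc points the same way.
- mat: Cork mat 150 mm square, 4 mm thick, on the table, on which the wheel lies at the start. Origin at the centre of its underside.
- seat (a point): Centre of the top of the flange (44 mm across, 85 mm above the table) on which the wheel's underside must rest; z up along the spindle, x and y as edger. Above it the shaft, 18 mm across, rises 62 mm (the top 6 mm taper to 10 mm). The spindle is held by a light brake (slips at 0.15 N m).
- key_level (a point): On the spindle axis, 22 mm above the flange: the top of the key. The key is 6 mm wide, stands out to 13.5 mm from the axis and reaches down to the flange; above it the shaft is plain, so a wheel not lined up stops with its underside here. The key points to the edger's front (-x of this frame) give or take 1.25 rad (72 degrees); where exactly is not measured.
- edger: Lens edger: fixed white bench machine 200 mm square, top 68 mm high with a low steel rim (to 75 mm) round the upright spindle in its middle. Origin at the centre of its underside; its front, with the switch, is -x. The bearing is spoiled by more than 40 N between wheel and machine, by pressing or by letting the wheel fall down the shaft.
- frame_mid (a point): Bystander: an empty spectacle frame with folded arms, 30 x 135 x 45 mm, standing on the table; this point is at its middle, 17 mm up.
- spray_mid (a point): Bystander: a white spray bottle 40 mm in diameter, 100 mm high; this point is at its middle, 50 mm up.
- case_mid (a point): Bystander: a black spectacle case 160 x 62 x 36 mm; this point is at its middle, 18 mm up.
Mind the look-alikes: they are no part of the job. Leave any blue look-alike of the part that bears wheel_grip alone.

How it is judged:
By the outcome, as a careful person would: the job done as asked, in the order asked, and still so for the second after the job is handed in, with the robot touching nothing.
It also fails if it takes over 72 s, if anything falls off the work surface, if the arm or the gripper's body presses on something with over 40 N, if the wrist force passes 120 N, or if a joint passes its speed limit or range.

## Working session

There is one attempt and no reset: what is moved stays moved. The work goes in short steps, Python scripts to look and compute and a tool call to move; the robot and the scene stay as the last step left them, time stands still between calls to the robot, and variables do not carry over. Pictures are saved under pics/ and viewed, about 8 in all and at most 12, crops included, and the job is handed in when it is done.

Besides the shell and the picture viewer there is one more tool, called after "Request:" by a JSON object that holds its "method" and its "body", one argument or row to a line. drive_tool: Moves the arm, as the interface text tells. Its arguments: {"type":"object","properties":{"increments":{"type":"array"},"force":{"type":"number"}},"required":["increments"]}

```bash
mkdir -p pics
cat > h.py <<'E'
import numpy as np,cv2
from station import observe,capture,camera_info,job_done
def ray(info,u,v,z):
    K=np.array(info["K"]);R=np.array(info["rotation"]);o=np.array(info["origin"])
    d=R@np.linalg.solve(K,[u,v,1]); return o+d*(z-o[2])/d[2]
def proj(info,p):
    K=np.array(info["K"]);R=np.array(info["rotation"]);o=np.array(info["origin"])
    c=K@(R.T@(np.array(p)-o)); return c[:2]/c[2]
E
python3 - <<'E'
from h import *
for n in("top","side"):
    cv2.imwrite(f"pics/{n}0.png",capture(n)); i=camera_info(n); print(n,i)
print(observe())
E
```

```text
top {'K': array([[462.73419309,   0.        , 315.56630932],
       [  0.        , 462.73419309, 247.88991387],
       [  0.        ,   0.        ,   1.        ]]), 'origin': array([ 0.47374043, -0.04234474,  0.89621236]), 'rotation': array([-0.69665906,  0.71576057, -0.03162288,  0.03678259])}
side {'K': array([[489.4042389 ,   0.        , 314.15743117],
       [  0.        , 489.4042389 , 249.01832576],
       [  0.        ,   0.        ,   1.        ]]), 'origin': array([0.33831754, 0.66198918, 0.83240636]), 'rotation': array([-0.11969247,  0.91114002, -0.38988603,  0.05904622])}
{'time_s': 0.1, 'q': array([-9.16379779e-01,  3.85480421e-01,  6.76412651e-03, -4.29920829e-04,
       -1.19402453e+00, -2.58579377e-01]), 'qvel': array([-0.00051536, -0.00066491,  0.00371327,  0.00135025, -0.00146338,
       -0.00102059]), 'joint_torque': array([-4.96204793e-04, -3.93318272e+01,  1.88929707e+01,  4.19795841e+00,
       -2.55899438e-03,  4.69523087e-06]), 'ee_pos': array([ 0.24078585, -0.57618416,  0.23033192]), 'tcp_rot': array([-1.96551145e-01,  9.80493071e-01,  9.60766372e-04, -2.49227919e-04]), 'contact_force': array([ 0.04446413, -0.10360794, -0.23511007]), 'moment': array([ 0.02820005,  0.00646523, -0.00340014]), 'finger_gap': 0.08521229537827267}
```

View pics/top0.png

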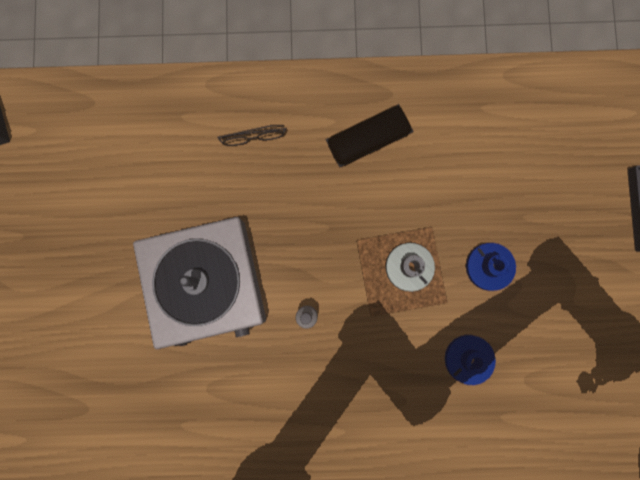

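View pics/side0.png

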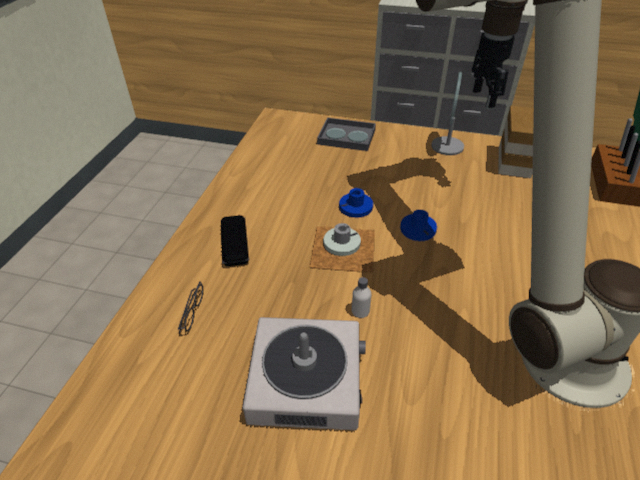

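The pictures show the wheel on the mat at top (410,267), the edger at about (197,282), and the spray bottle at (307,317). There are two blue look-alikes at (491,267) and (470,360). The camera rotation comes as a quaternion, so I'll enlarge crops to read off the details.

```bash
sed -i 's/R=np.array(info\["rotation"\])/R=Rotation.from_quat(info["rotation"]).as_matrix()/; 1a from scipy.spatial.transform import Rotation' h.py
python3 - <<'E'
from h import *
im=cv2.imread("pics/top0.png")
a=cv2.resize(im[227:307,360:460],None,fx=4,fy=4,interpolation=cv2.INTER_CUBIC)
b=cv2.resize(im[210:350,130:270],(400,400),interpolation=cv2.INTER_CUBIC)
s=cv2.imread("pics/side0.png")[310:440,240:370]; s=cv2.resize(s,(600-200,400),interpolation=cv2.INTER_CUBIC)
a=cv2.copyMakeBorder(a,0,80,0,0,cv2.BORDER_CONSTANT)
cv2.imwrite("pics/crop0.png",np.hstack([a,b]))
i=camera_info("top")
for n,u,v,z in [("disc",410.5,267.5,.02),("boss",412.5,265.5,.054),("spray",307,317,.05),("flange",194,281.5,.085),("rim",197,282,.075),("frame",253,135,.03),("case",370,135,.036)]: print(n,ray(i,u,v,z).round(4))
for u,v in [(135,241),(240,217),(262,323),(154,348)]: print(ray(i,u,v,.068).round(4))
E
```

```text
disc [ 0.5167 -0.2156  0.02  ]
boss [ 0.5186 -0.2127  0.054 ]
spray [ 0.4307 -0.0184  0.05  ]
flange [0.4992 0.1771 0.085 ]
rim [0.4985 0.1745 0.075 ]
frame [0.7799 0.0777 0.03  ]
case [ 0.7711 -0.1469  0.036 ]
[0.5757 0.2885 0.068 ]
[0.6142 0.0981 0.068 ]
[0.4231 0.0611 0.068 ]
[0.3844 0.2527 0.068 ]
```

View pics/crop0.png

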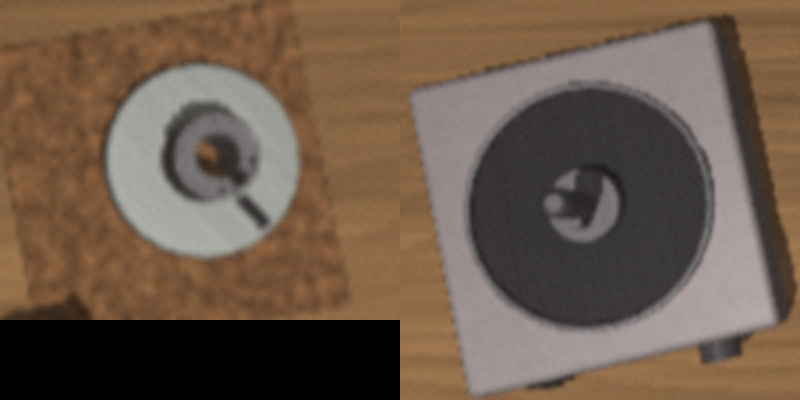

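```bash
cat >> h.py <<'E'
def delta(p,ydir=None):
    """tool-frame shift mm (before turning) and turn about tool z deg to have jaws (tool y) along world angle ydir deg"""
    s=observe(); R=Rotation.from_quat(s["tcp_rot"]).as_matrix()
    d=R.T@(np.array(p)-s["ee_pos"])*1000
    a=np.degrees(np.arctan2(R[1,1],R[0,1])); t=None
    if ydir is not None: t=-((ydir-a+90)%180-90)
    print("t",round(s["time_s"],2),"ee",s["ee_pos"].round(4),"tilt",R[:,2].round(4),"ydir",a.round(2),"q6",s["q"][5].round(2),"F",s["contact_force"].round(1),"M",s["moment"].round(2),"gap",s["finger_gap"].round(4))
    print("shift",d.round(1),"turn",t); return d,t
E
python3 - <<'E'
from h import *
i=camera_info("wrist");s=observe();R=Rotation.from_quat(s["tcp_rot"]).as_matrix();Rc=Rotation.from_quat(i["rotation"]).as_matrix()
print("cam in tool",R.T@(i["origin"]-s["ee_pos"]),"\n",(R.T@Rc).round(3),i["K"])
t=camera_info("top"); c=ray(t,410.6,267,.02); b=ray(t,423,279.75,.021); print(c,b,np.degrees(np.arctan2(*(b-c)[1::-1])),np.linalg.norm(b-c))
delta([.499,.1755,.26])
E
```

```text
cam in tool [ 0.07323988 -0.0012341  -0.14301701] 
 [[ 0.001 -0.958 -0.288]
 [ 1.     0.     0.001]
 [-0.001 -0.288  0.958]] [[369.67249934   0.         317.90455187]
 [  0.         369.67249934 242.39104703]
 [  0.           0.           1.        ]]
[ 0.5176432  -0.21581475  0.02      ] [ 0.49294526 -0.23781369  0.021     ] -138.30792061270657 0.033089900844764465Traceback (most recent call last):
  File "<stdin>", line 5, in <module>
  File "h.py", line 16, in delta
    print("t",round(s["time_s"],2),"ee",s["ee_pos"].round(4),"tilt",R[:,2].round(4),"ydir",a.round(2),"q6",s["q"][5].round(2),"F",s["contact_force"].round(1),"M",s["moment"].round(2),"gap",s["finger_gap"].round(4))
                                                                                                                                                                                             ^^^^^^^^^^^^^^^^^^^^^
AttributeError: 'float' object has no attribute 'round'
```

Request:
{"method": "drive_tool", "body": {
  "increments": [100, -22, 24.8, 1.25, 0, 0, 0, 100, -22, 24.8, 1.25, 0, 0, 0, 100, -22, 24.8, 1.25, 0, 0, 0, 100, -22, 24.8, 1.25, 0, 0, 0, 100, -22, 24.8, 1.25, 0, 0, 0, 100, -22, 24.8, 1.25, 0, 0, 0, 100, -22, 24.8, 1.25, 0, 0, 0, 100, -22, 24.8, 1.25, 0, 0, 0, 100, -22, 24.8, 1.25, 0, 0, 0, 100, -22, 24.8, 1.25, 0, 0, 0, 100, -22, 24.8, 1.25, 0, 0, 0, 100, -22, 24.8, 1.25, 0, 0, 0]
}}

```text
time_s: 1.1
ee_pos: [0.3697, -0.1987, 0.2161]
tcp_rot: [-0.197, 0.98, 0.0, -0.0]
contact_force: [1.6, 0.6, 0.4]
finger_gap: 0.0855
```

Request:
{"method": "drive_tool", "body": {
  "increments": [100, -22, 24.8, 1.25, 0, 0, 0, 100, -22, 24.8, 1.25, 0, 0, 0, 100, -22, 24.8, 1.25, 0, 0, 0, 100, -22, 24.8, 1.25, 0, 0, 0, 100, -22, 24.8, 1.25, 0, 0, 0, 100, -22, 24.8, 1.25, 0, 0, 0, 100, -22, 24.8, 1.25, 0, 0, 0, 100, -22, 24.8, 1.25, 0, 0, 0, 100, -22, 24.8, 1.25, 0, 0, 0, 100, -22, 24.8, 1.25, 0, 0, 0, 100, -22, 24.8, 1.25, 0, 0, 0, 100, 0, 0, 0, 0, 0, 0]
}}

```text
time_s: 2.1
ee_pos: [0.4898, 0.1491, 0.2018]
tcp_rot: [-0.199, 0.98, 0.0, 0.001]
contact_force: [0.8, 0.1, -0.6]
finger_gap: 0.0855
```

```bash
sed -i 's/a.round(2)/round(a,2)/; s/s\["finger_gap"\].round(4)/round(s["finger_gap"],4)/' h.py
python3 - <<'E'
from h import *
delta([.499,.1755,.2])
i=camera_info("wrist"); im=capture("wrist"); cv2.imwrite("pics/w1.png",im)
c=proj(i,[.499,.1755,.085]);print("seat px",c, "top",proj(i,[.499,.1755,.147]))
u,v=c.astype(int); cr=im[max(0,v-90):v+60,u-100:u+100];print(max(0,v-90),u-100)
cv2.imwrite("pics/w1c.png",cv2.resize(cr,None,fx=4,fy=4,interpolation=cv2.INTER_CUBIC))
np.save("w1.npy",np.r_[i["origin"],i["rotation"]])
E
```

```text
t 2.1 ee [0.4898 0.1491 0.2018] tilt [ 1.e-03  3.e-04 -1.e+00] ydir 112.92 q6 -1.78 F [ 0.8  0.1 -0.6] M [-0.01 -0.06 -0.01] gap 0.0855
shift [-18.8  20.7   1.8] turn None
seat px [346.98161638 260.26676893] top [355.07356047 295.81117839]
170 246
```

View pics/w1c.png

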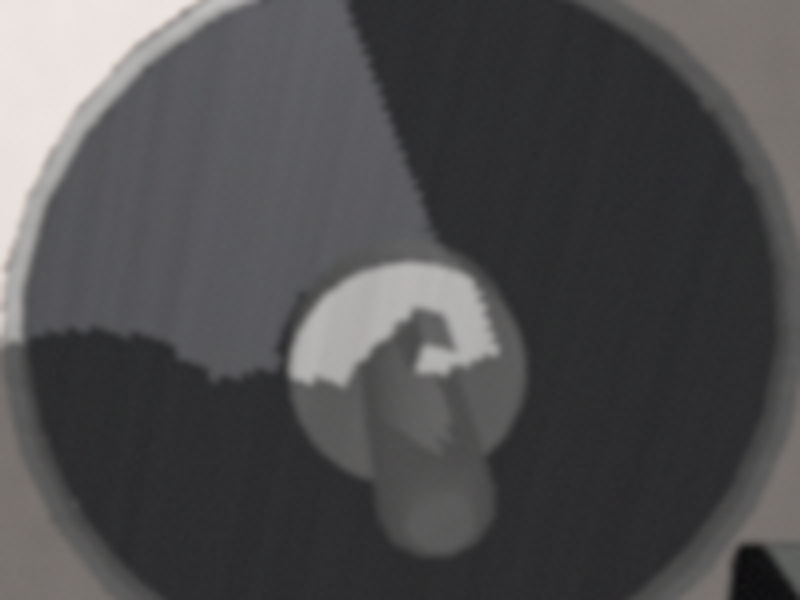

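The flange centre is at crop (407,370), close to the predicted (404,361). The key shows near (430,320). I'll centre over it and look from closer.

Request:
{"method": "drive_tool", "body": {
  "increments": [100, -9.5, 10.5, 0, 0, 0, 0, 100, -9.5, 10.5, 0, 0, 0, 0, 100, 0, 0, 20, 0, 0, 0, 100, 0, 0, 20, 0, 0, 0, 100, 0, 0, 15, 0, 0, 0, 100, 0, 0, 15, 0, 0, 0, 100, 0, 0, 0, 0, 0, 0, 100, 0, 0, 0, 0, 0, 0]
}}

```text
time_s: 2.82
ee_pos: [0.4974, 0.1712, 0.1323]
tcp_rot: [-0.196, 0.981, -0.0, -0.001]
contact_force: [0.5, -0.3, 0.3]
finger_gap: 0.0853
```

Run:
```python
from h import *
delta([.499,.1755,.2])
i=camera_info("wrist"); im=capture("wrist"); cv2.imwrite("pics/w2.png",im)
for z in(.085,.107,.147):print(z,proj(i,[.499,.1755,z]))
c=proj(i,[.499,.1755,.107])
u,v=c.astype(int); y0=max(0,v-75);x0=u-80;cr=im[y0:v+75,x0:u+80];print(x0,y0)
cr=cv2.convertScaleAbs(cr,alpha=1.6,beta=10)
cv2.imwrite("pics/w2c.png",cv2.resize(cr,None,fx=4,fy=4,interpolation=cv2.INTER_CUBIC))
import pickle;pickle.dump(i,open("w2.pkl","wb"))
```

```text
t 2.82 ee [0.4974 0.1712 0.1323] tilt [-0.001 -0.001 -1.   ] ydir 112.66 q6 -1.82 F [ 0.5 -0.3  0.3] M [ 0.01 -0.04  0.01] gap 0.0853
shift [ -3.    3.3 -67.7] turn None
0.085 [325.80585314 275.81451557]
0.107 [326.73267891 292.37586922]
0.147 [329.10896641 334.83750407]
246 217
```

View pics/w2c.png

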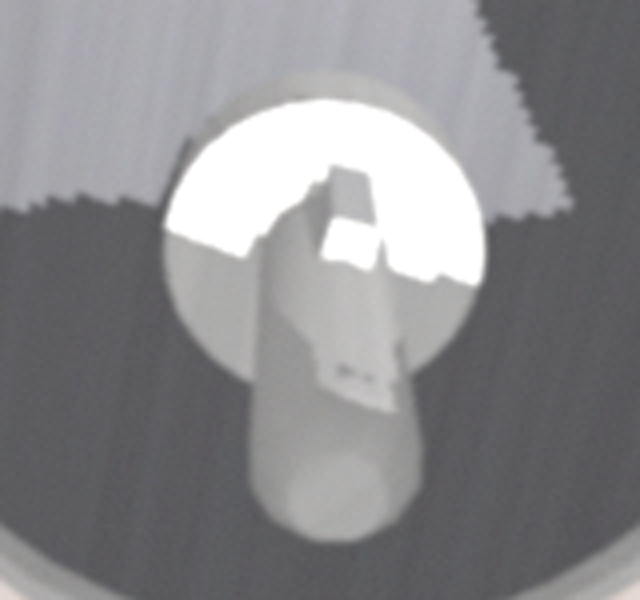

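The key's lit top face spans crop corners (335,217), (382,226), (372,268) and (323,257). The shaft's top disc is at (338,497) and the flange centre at about (325,246).

Run:
```python
from h import *
import pickle;i=pickle.load(open("w2.pkl","rb"))
f=lambda x,y,z:ray(i,246+x/4,217+y/4,z)
fl=f(325,246,.085);tp=f(338,497,.147);print(fl,tp)
c=(fl+tp)/2
P=[f(*p,.107) for p in[(335,217),(382,226),(372,268),(323,257)]]
for p in P: print(p, np.hypot(*(p-c)[:2])*1000)
o=(P[0]+P[1])/2; n=(P[2]+P[3])/2; mid=(o+n)/2
an=lambda d:np.degrees(np.arctan2(d[1],d[0]))
print("centre-based",an(o-c),an(mid-c),"radius o",np.hypot(*(o-c)[:2])*1000,"edges",an(P[0]-P[3]),an(P[1]-P[2]),an(P[1]-P[0])+90,an(P[1]-P[0])-90)
delta([.5176,-.2158,.16])
```

```text
[0.5001595  0.17686218 0.085     ] [0.50140851 0.17712799 0.147     ]
[0.48814326 0.17246948 0.107     ] 13.426454335516235
[0.48701101 0.17821932 0.107     ] 13.827294935770107
[0.49254916 0.17931141 0.107     ] 8.554413975883488
[0.49353214 0.17317881 0.107     ] 8.194726058205694
centre-based -172.87570627892396 -173.46304817806643 radius o 13.309628975313599 edges -172.50127534582995 -168.8447190835432 191.1400144305765 11.1400144305765
t 2.87 ee [0.498  0.1716 0.1332] tilt [ 9.e-04  1.e-04 -1.e+00] ydir 112.67 q6 -1.82 F [-0.5  0.5  0.1] M [-0.06 -0.04 -0.  ] gap 0.0853
shift [ 131.2 -365.   -26.8] turn None
```

Request:
{"method": "drive_tool", "body": {
  "increments": [100, 0, 0, -14, 0, 0, -6.7, 100, 0, 0, -14, 0, 0, -6.7, 100, 0, 0, -14, 0, 0, -6.7, 100, 0, 0, -14, 0, 0, -6.7, 100, 0, 0, -14, 0, 0, -6.7, 100, 25.9, -19.3, 0, 0, 0, 0, 100, 25.9, -19.3, 0, 0, 0, 0, 100, 25.9, -19.3, 0, 0, 0, 0, 100, 25.9, -19.3, 0, 0, 0, 0, 100, 25.9, -19.3, 0, 0, 0, 0, 100, 25.9, -19.3, 0, 0, 0, 0, 100, 25.9, -19.3, 0, 0, 0, 0]
}}

```text
time_s: 3.87
ee_pos: [0.5093, -0.0559, 0.2045]
tcp_rot: [-0.471, 0.882, -0.001, 0.002]
contact_force: [0.3, -0.7, 1.1]
finger_gap: 0.0854
```

Request:
{"method": "drive_tool", "body": {
  "increments": [100, 25.9, -19.3, 0, 0, 0, 0, 100, 25.9, -19.3, 0, 0, 0, 0, 100, 25.9, -19.3, 10, 0, 0, 0, 100, 25.9, -19.3, 20, 0, 0, 0, 100, 25.9, -19.3, 20, 0, 0, 0, 100, 0, 0, 20, 0, 0, 0, 100, 0, 0, 0, 0, 0, 0, 100, 0, 0, 0, 0, 0, 0]
}}

```text
time_s: 4.53
ee_pos: [0.5168, -0.2161, 0.1331]
tcp_rot: [-0.471, 0.882, -0.0, -0.0]
contact_force: [0.6, 0.4, 0.6]
finger_gap: 0.0851
```

Run:
```python
from h import *
delta([.5176,-.2158,.13],146.2)
i=camera_info("wrist"); im=capture("wrist"); cv2.imwrite("pics/w3.png",im)
print(proj(i,[.5176,-.2158,.02]))
import pickle;pickle.dump(i,open("w3.pkl","wb"))
```

```text
t 4.53 ee [ 0.5168 -0.2161  0.1331] tilt [-4.e-04 -3.e-04 -1.e+00] ydir 146.14 q6 -0.48 F [0.6 0.4 0.6] M [ 0.02 -0.07  0.02] gap 0.0851
shift [-0.7 -0.5  3.1] turn -0.05521483621762968
[318.22307847 239.25608812]
```

View pics/w3.png

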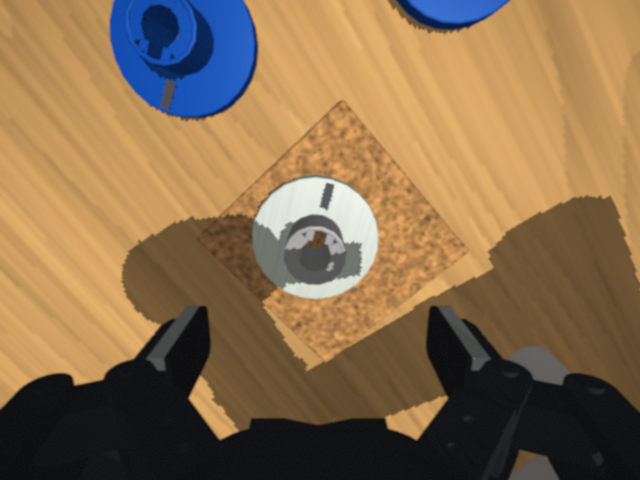

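The wheel's disc spans columns 252–378 and rows 177–298, giving a centre near (315,237.5). The bar runs from (330,184) to (325,208).

Run:
```python
from h import *
import pickle;i=pickle.load(open("w3.pkl","rb"))
im=cv2.imread("pics/w3.png"); hsv=cv2.cvtColor(im,cv2.COLOR_BGR2HSV)
roi=np.zeros(im.shape[:2],np.uint8); cv2.circle(roi,(315,238),45,255,-1)
a=lambda d:np.degrees(np.arctan2(d[1],d[0]))
l=ray(i,252,237,.02);r=ray(i,378,237,.02);t=ray(i,315,177,.02);b=ray(i,315,298,.02)
print((l+r)/2,np.linalg.norm(l-r),(t+b)/2,np.linalg.norm(t-b))
c=np.array([*((l+r)/2*.5+(t+b)/2*.5)[:2],.02])
e=[ray(i,*p,.021) for p in[(330,184),(325,208),(327.5,196)]]
print(c,a(e[2]-c),a(e[0]-e[1]),np.linalg.norm(e[0]-e[1]),[np.linalg.norm(x-c) for x in e])
g=cv2.cvtColor(im,cv2.COLOR_BGR2GRAY)[180:214,312:342]; m=(g<110); ys,xs=np.nonzero(m); print(xs.mean()+312,ys.mean()+180,m.sum())
vx,vy,_,_=cv2.fitLine(np.c_[xs,ys].astype(np.float32),cv2.DIST_L2,0,.01,.01).ravel(); x0,y0=xs.mean()+312,ys.mean()+180
print(a(ray(i,x0,y0,.021)-c), a(ray(i,x0-vx*8,y0-vy*8,.021)-ray(i,x0+vx*8,y0+vy*8,.021)))
delta([c[0],c[1],.024])
```

```text
[ 0.51858123 -0.21849498  0.02      ] 0.09073973868379938 [ 0.52003777 -0.21634301  0.02      ] 0.09087751448110432
[ 0.5193095  -0.21741899  0.02      ] -139.508283826314 -135.11268343113034 0.017099285617149042 [np.float64(0.04084341903802531), np.float64(0.023807233885390296), np.float64(0.03239698524948314)]
326.61333333333334 195.46 150
-138.2823328631116 41.31344343610591
t 4.58 ee [ 0.5177 -0.2157  0.1342] tilt [ 2.2e-03 -9.0e-04 -1.0e+00] ydir 146.22 q6 -0.48 F [ 0.2 -0.4  0.1] M [ 0.01 -0.08 -0.01] gap 0.0856
shift [  0.6  -2.  110.2] turn None
```

Request:
{"method": "drive_tool", "body": {
  "increments": [100, 0.5, -1.3, 20, 0, 0, 0, 100, 0, 0, 20, 0, 0, 0, 100, 0, 0, 20, 0, 0, 0, 100, 0, 0, 20, 0, 0, 0, 100, 0, 0, 15, 0, 0, 0, 100, 0, 0, 10, 0, 0, 0, 100, 0, 0, 5, 0, 0, 0, 100, 0, 0, 3, 0, 0, 0, 100, 0, 0, 0, 0, 0, 0, 100, 0, 0, 0, 0, 0, 0]
}}

```text
time_s: 5.42
ee_pos: [0.5185, -0.2168, 0.0207]
tcp_rot: [-0.471, 0.882, -0.001, 0.001]
contact_force: [-0.1, 0.1, -0.0]
finger_gap: 0.0858
```

Request:
{"method": "drive_tool", "body": {
  "increments": [70, 0, 0, 0, 0, 0, 0, 60, 0, 0, 0, 0, 0, 0, 55, 0, 0, 0, 0, 0, 0, 50, 0, 0, 0, 0, 0, 0, 47, 0, 0, 0, 0, 0, 0, 44, 0, 0, 0, 0, 0, 0, 40, 0, 0, 0, 0, 0, 0, 30, 0, 0, 0, 0, 0, 0, 20, 0, 0, 0, 0, 0, 0, 20, 0, 0, 0, 0, 0, 0, 20, 0, 0, 0, 0, 0, 0, 20, 0, 0, 0, 0, 0, 0],
  "force": 60
}}

```text
time_s: 6.42
ee_pos: [0.5184, -0.2171, 0.0203]
tcp_rot: [-0.471, 0.882, -0.001, 0.001]
contact_force: [0.5, -1.5, 6.2]
finger_gap: 0.0384
```

Run:
```python
from h import *
delta([.5008,.177,.2])
```

```text
t 6.42 ee [ 0.5184 -0.2171  0.0203] tilt [ 1.7e-03 -7.0e-04 -1.0e+00] ydir 146.21 q6 -0.48 F [ 0.5 -1.5  6.2] M [-0.37 -0.09  0.1 ] gap 0.0384
shift [-317.9  233.5 -180. ] turn None
```

Request:
{"method": "drive_tool", "body": {
  "increments": [20, 0, 0, -3, 0, 0, 0, 20, 0, 0, -10, 0, 0, 0, 20, 0, 0, -20, 0, 0, 0, 20, 0, 0, -20, 0, 0, 0, 20, 0, 0, -20, 0, 0, 0, 20, 0, 0, -20, 0, 0, 0, 20, 0, 0, -20, 0, 0, 0, 20, 0, 0, -20, 0, 0, 0, 20, 0, 0, -20, 0, 0, 0, 20, 0, 0, -20, 0, 0, 0, 20, 0, 0, -7, 0, 0, 0, 20, 0, 0, 0, 0, 0, 0]
}}

```text
time_s: 7.42
ee_pos: [0.5179, -0.2167, 0.2009]
tcp_rot: [-0.471, 0.882, -0.001, 0.001]
contact_force: [0.2, -0.1, -4.6]
finger_gap: 0.0384
```

Run:
```python
from h import *
delta([.5008,.177,.2])
i=camera_info("wrist"); im=capture("wrist"); cv2.imwrite("pics/w4.png",im)
im2=capture("side"); cv2.imwrite("pics/w4s.png",np.hstack([im[150:480,120:520],cv2.resize(im2[100:265,280:480],(400,330))]))
```

```text
t 7.42 ee [ 0.5179 -0.2167  0.2009] tilt [ 2.5e-03  1.0e-04 -1.0e+00] ydir 146.17 q6 -0.48 F [ 0.2 -0.1 -4.6] M [-0.04 -0.07 -0.  ] gap 0.0384
shift [-317.5  233.3    0.9] turn None
```

View pics/w4s.png

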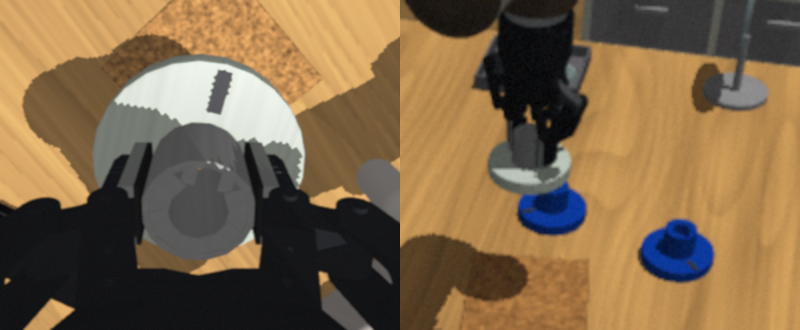

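The wheel is held level, with the mat empty below. Weight reads about 4.6 N. Next I'll work out the wheel's axis and bar direction in the tool frame.

Run:
```python
from h import *
from scipy.optimize import least_squares
i=camera_info("wrist"); s=observe(); R=Rotation.from_quat(s["tcp_rot"]).as_matrix()
T=lambda u,v,zt: R.T@(ray(i,u,v,s["ee_pos"][2]-zt)-s["ee_pos"])*1000
im=cv2.imread("pics/w4.png"); g=cv2.cvtColor(im,cv2.COLOR_BGR2GRAY)
E=[(214,305),(424,300),(318,208),(262,228),(375,226),(228,262),(411,262)]
P=np.array([T(u,v,0.0005) for u,v in E])[:,:2]
f=least_squares(lambda p:np.hypot(*(P-p[:2]).T)-p[2],[0,0,46]); print("disc",f.x,f.fun.round(1))
b=[T(u,v,-.001)[:2] for u,v in[(344,222),(336,262)]]; m=(b[0]+b[1])/2
a=lambda d:np.degrees(np.arctan2(d[1],d[0]))
print(b,"bar axis",a(b[0]-b[1]),"from ctr",a(m-f.x[:2]), "from 0",a(m))
# boss top at z_tool=-34
print("boss",T(142+120,205+150,-.034),T(255+120,205+150,-.034),T(319,262+150,-.034))
print("tool x world",a(R[:,0]))
```

```text
disc [-0.96859876 -0.21082289 44.73756541] [ 0.4  0.2  1.1 -0.5 -0.3 -0.5 -0.4]
[array([39.56376738,  9.43322407]), array([22.81146237,  6.52072338])] bar axis 9.86267417178456 from ctr 14.285410620736684 from 0 14.347170908766003
boss [  1.26632131 -19.80435113 -34.06369261] [  1.19120265  18.50330558 -33.94026309] [-22.17586464  -0.46000565 -34.00700202]
tool x world -123.86153262302973
```

Request:
{"method": "drive_tool", "body": {
  "increments": [20, -13.2, 9.75, 0, 0, 0, 0, 20, -26.4, 19.5, 0, 0, 0, 0, 20, -26.4, 19.5, 0, 0, 0, 0, 20, -26.4, 19.5, 0, 0, 0, 0, 20, -26.4, 19.5, 0, 0, 0, 0, 20, -26.4, 19.5, 0, 0, 0, 0, 20, -26.4, 19.5, 0, 0, 0, 0, 20, -26.4, 19.5, 0, 0, 0, 0, 20, -26.4, 19.5, 0, 0, 0, 0, 20, -26.4, 19.5, 0, 0, 0, 0, 20, -26.4, 19.5, 0, 0, 0, 0, 20, -26.4, 19.5, 0, 0, 0, 0]
}}

```text
time_s: 8.52
ee_pos: [0.4986, 0.1612, 0.1974]
tcp_rot: [-0.471, 0.882, 0.0, -0.002]
contact_force: [0.2, 0.1, -4.4]
finger_gap: 0.0381
```

Request:
{"method": "drive_tool", "body": {
  "increments": [20, -13, 9.75, 0, 0, 0, 0, 20, 0, 0, 0, 0, 0, 5, 20, 0, 0, 0, 0, 0, 6, 20, 0, 0, 0, 0, 0, 6, 20, 0, 0, 0, 0, 0, 4.5, 20, 0, 0, 0, 0, 0, 0, 20, 0, 0, 0, 0, 0, 0, 20, 0, 0, 0, 0, 0, 0]
}}

```text
time_s: 9.18
ee_pos: [0.4989, 0.1761, 0.1984]
tcp_rot: [-0.299, 0.954, -0.0, -0.001]
contact_force: [0.5, 1.0, -4.7]
finger_gap: 0.0383
```

Run:
```python
from h import *
delta([.4996,.1766,.2])
i=camera_info("wrist"); im=capture("wrist"); im2=capture("side");t=capture("top")
cv2.imwrite("pics/w5.png",np.vstack([np.hstack([cv2.resize(im[200:480,200:440],(400,467))[:300+100],cv2.resize(im2[260:420,220:380],(400,400))])]))
cv2.imwrite("pics/w5s.png",im2);cv2.imwrite("pics/w5t.png",t);cv2.imwrite("pics/w5w.png",im)
```

```text
t 9.18 ee [0.4989 0.1761 0.1984] tilt [-0.0021 -0.0011 -1.    ] ydir 124.76 q6 -1.61 F [ 0.5  1.  -4.7] M [ 0.01  0.05 -0.05] gap 0.0383
shift [-0.9 -0.  -1.6] turn None
```

View pics/w5.png

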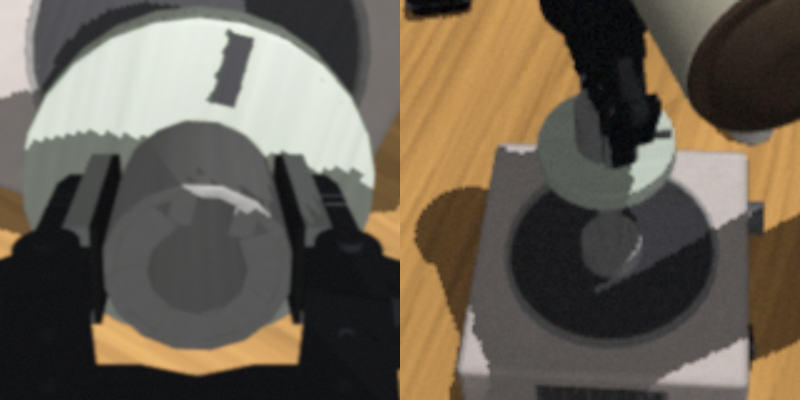

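Request:
{"method": "drive_tool", "body": {
  "increments": [20, -0.4, 0, 10, 0, 0, 0, 20, 0, 0, 10, 0, 0, 0, 20, 0, 0, 10, 0, 0, 0, 20, 0, 0, 6, 0, 0, 0, 20, 0, 0, 3, 0, 0, 0, 20, 0, 0, 3, 0, 0, 0, 20, 0, 0, 3, 0, 0, 0, 20, 0, 0, 0, 0, 0, 0]
}}

```text
time_s: 10.0
ee_pos: [0.4996, 0.1766, 0.1541]
tcp_rot: [-0.298, 0.955, -0.0, -0.0]
contact_force: [0.1, 0.4, -4.4]
finger_gap: 0.0384
```

Run:
```python
from h import *
delta([.4996,.1766,.123])
```

```text
t 10.0 ee [0.4996 0.1766 0.1541] tilt [-7.e-04 -3.e-04 -1.e+00] ydir 124.67 q6 -1.61 F [ 0.1  0.4 -4.4] M [-0.09  0.06 -0.04] gap 0.0384
shift [-0.  -0.  31.1] turn None
```

Underside is at about 0.138 m, 9 mm below the shaft tip, with no contact. I'll keep lowering slowly.

Request:
{"method": "drive_tool", "body": {
  "increments": [20, 0, 0, 3, 0, 0, 0, 20, 0, 0, 3, 0, 0, 0, 20, 0, 0, 3, 0, 0, 0, 20, 0, 0, 3, 0, 0, 0, 20, 0, 0, 3, 0, 0, 0, 20, 0, 0, 0, 0, 0, 0]
}}

```text
time_s: 10.5
ee_pos: [0.4993, 0.1765, 0.1388]
tcp_rot: [-0.298, 0.955, -0.0, -0.001]
contact_force: [-1.2, 0.2, -5.1]
finger_gap: 0.0378
```

Request:
{"method": "drive_tool", "body": {
  "increments": [20, 0, 0, 3, 0, 0, 0, 20, 0, 0, 3, 0, 0, 0, 20, 0, 0, 3, 0, 0, 0, 20, 0, 0, 2, 0, 0, 0, 20, 0, 0, 0, 0, 0, 0]
}}

```text
time_s: 10.92
ee_pos: [0.4994, 0.1765, 0.1279]
tcp_rot: [-0.298, 0.955, -0.0, -0.001]
contact_force: [-0.3, 0.3, -3.9]
finger_gap: 0.0382
```

Run:
```python
from h import *
delta([.4996,.1766,.123])
```

```text
t 10.92 ee [0.4994 0.1765 0.1279] tilt [-1.1e-03 -7.0e-04 -1.0e+00] ydir 124.67 q6 -1.61 F [-0.3  0.3 -3.9] M [-0.01  0.04  0.  ] gap 0.0382
shift [-0.3 -0.   4.9] turn None
```

Request:
{"method": "drive_tool", "body": {
  "increments": [20, 0, 0, 1, 0, 0, 0, 20, 0, 0, 1, 0, 0, 0, 20, 0, 0, 1, 0, 0, 0, 20, 0, 0, 0.5, 0, 0, 0, 20, 0, 0, 0.5, 0, 0, 0, 20, 0, 0, 0, 0, 0, 0]
}}

```text
time_s: 11.42
ee_pos: [0.4997, 0.1766, 0.1245]
tcp_rot: [-0.298, 0.955, -0.0, -0.0]
contact_force: [-0.0, 0.2, -4.8]
finger_gap: 0.0383
```

Request:
{"method": "drive_tool", "body": {
  "increments": [20, 0, 0, 0.5, 0, 0, 0, 20, 0, 0, 0.5, 0, 0, 0, 20, 0, 0, 0, 0, 0, 0]
}}

```text
time_s: 11.67
ee_pos: [0.4997, 0.1766, 0.1235]
tcp_rot: [-0.298, 0.955, -0.0, -0.0]
contact_force: [-0.1, -0.3, -4.5]
finger_gap: 0.0384
```

Request:
{"method": "drive_tool", "body": {
  "increments": [20, 0, 0, 0.5, 0, 0, 0, 20, 0, 0, 0.5, 0, 0, 0, 20, 0, 0, 0, 0, 0, 0]
}}

```text
time_s: 11.92
ee_pos: [0.4999, 0.1768, 0.123]
tcp_rot: [-0.298, 0.955, -0.0, 0.0]
contact_force: [-0.3, -0.7, -1.6]
finger_gap: 0.0381
```

Request:
{"method": "drive_tool", "body": {
  "increments": [20, 0, 0, 0.4, 0, 0, 0, 20, 0, 0, 0.4, 0, 0, 0, 20, 0, 0, 0, 0, 0, 0]
}}

```text
time_s: 12.17
ee_pos: [0.5001, 0.1768, 0.1225]
tcp_rot: [-0.298, 0.955, -0.0, 0.001]
contact_force: [-1.0, -0.8, 3.7]
finger_gap: 0.0381
```

Contact is on the key top, at the expected height, with about 8 N of net pressure. Now I'll turn it gently towards the key.

Request:
{"method": "drive_tool", "body": {
  "increments": [20, 0, 0, 0, 0, 0, 1.5, 20, 0, 0, 0, 0, 0, 1.5, 20, 0, 0, 0, 0, 0, 1.5, 20, 0, 0, 0, 0, 0, 1.5, 20, 0, 0, 0, 0, 0, 0]
}}

```text
time_s: 12.58
ee_pos: [0.4998, 0.1761, 0.1223]
tcp_rot: [-0.248, 0.969, -0.0, -0.0]
contact_force: [-1.4, -3.4, 2.2]
finger_gap: 0.0382
```

Request:
{"method": "drive_tool", "body": {
  "increments": [20, 0, 0, 0, 0, 0, 1, 20, 0, 0, 0, 0, 0, 1, 20, 0, 0, 0, 0, 0, 1, 20, 0, 0, 0, 0, 0, 0]
}}

```text
time_s: 12.92
ee_pos: [0.4994, 0.1769, 0.1208]
tcp_rot: [-0.222, 0.975, 0.0, -0.0]
contact_force: [-0.8, 0.4, -4.2]
finger_gap: 0.0382
```

Request:
{"method": "drive_tool", "body": {
  "increments": [20, 0, 0, 0, 0, 0, 1, 20, 0, 0, 0, 0, 0, 1, 20, 0, 0, 0, 0, 0, 1, 20, 0, 0, 0, 0, 0, 0]
}}

```text
time_s: 13.25
ee_pos: [0.4997, 0.1768, 0.1215]
tcp_rot: [-0.196, 0.981, 0.0, -0.0]
contact_force: [-0.7, -0.5, -4.8]
finger_gap: 0.0378
```

Run:
```python
from h import *
delta([.4996,.1766,.123])
```

```text
t 13.25 ee [0.4997 0.1768 0.1215] tilt [-2.e-04 -0.e+00 -1.e+00] ydir 112.62 q6 -1.82 F [-0.7 -0.5 -4.8] M [-0.03  0.    0.01] gap 0.0378
shift [ 0.2 -0.1 -1.5] turn None
```

Between 6 and 9° the contact force vanished and z dropped to 0.121, so the keyway is over the key. I'll lower it slowly.

Request:
{"method": "drive_tool", "body": {
  "increments": [20, 0, 0, 0.7, 0, 0, 0, 20, 0, 0, 0.7, 0, 0, 0, 20, 0, 0, 0.7, 0, 0, 0, 20, 0, 0, 0, 0, 0, 0]
}}

```text
time_s: 13.58
ee_pos: [0.4996, 0.1766, 0.1195]
tcp_rot: [-0.197, 0.98, -0.0, -0.0]
contact_force: [0.8, -0.3, -5.1]
finger_gap: 0.0384
```

Request:
{"method": "drive_tool", "body": {
  "increments": [20, 0, 0, 1, 0, 0, 0, 20, 0, 0, 1, 0, 0, 0, 20, 0, 0, 1, 0, 0, 0, 20, 0, 0, 0, 0, 0, 0]
}}

```text
time_s: 13.92
ee_pos: [0.4996, 0.1766, 0.1164]
tcp_rot: [-0.197, 0.98, -0.0, -0.0]
contact_force: [0.5, 0.0, -4.5]
finger_gap: 0.0381
```

Request:
{"method": "drive_tool", "body": {
  "increments": [20, 0, 0, 2, 0, 0, 0, 20, 0, 0, 2, 0, 0, 0, 20, 0, 0, 2, 0, 0, 0, 20, 0, 0, 2, 0, 0, 0, 20, 0, 0, 2, 0, 0, 0, 20, 0, 0, 1.5, 0, 0, 0, 20, 0, 0, 0, 0, 0, 0]
}}

```text
time_s: 14.5
ee_pos: [0.4995, 0.1765, 0.1047]
tcp_rot: [-0.197, 0.98, -0.0, -0.0]
contact_force: [-0.0, 1.1, -5.2]
finger_gap: 0.0382
```

Request:
{"method": "drive_tool", "body": {
  "increments": [20, 0, 0, 0.7, 0, 0, 0, 20, 0, 0, 0.7, 0, 0, 0, 20, 0, 0, 0.7, 0, 0, 0, 20, 0, 0, 0.5, 0, 0, 0, 20, 0, 0, 0, 0, 0, 0]
}}

```text
time_s: 14.92
ee_pos: [0.4997, 0.1767, 0.1025]
tcp_rot: [-0.197, 0.98, -0.0, -0.0]
contact_force: [0.9, -0.4, -4.3]
finger_gap: 0.0384
```

Request:
{"method": "drive_tool", "body": {
  "increments": [20, 0, 0, 0.5, 0, 0, 0, 20, 0, 0, 0.5, 0, 0, 0, 20, 0, 0, 0, 0, 0, 0]
}}

```text
time_s: 15.17
ee_pos: [0.4997, 0.1767, 0.1015]
tcp_rot: [-0.197, 0.98, -0.0, -0.0]
contact_force: [0.6, 1.0, -5.0]
finger_gap: 0.0383
```

Request:
{"method": "drive_tool", "body": {
  "increments": [20, 0, 0, 0.5, 0, 0, 0, 20, 0, 0, 0, 0, 0, 0, 20, 0, 0, 0, 0, 0, 0]
}}

```text
time_s: 15.42
ee_pos: [0.4998, 0.1767, 0.1014]
tcp_rot: [-0.197, 0.98, 0.0, 0.0]
contact_force: [-1.1, 0.3, -1.8]
finger_gap: 0.038
```

Request:
{"method": "drive_tool", "body": {
  "increments": [20, 0, 0, 0.5, 0, 0, 0, 20, 0, 0, 0, 0, 0, 0, 20, 0, 0, 0, 0, 0, 0]
}}

```text
time_s: 15.67
ee_pos: [0.4998, 0.1767, 0.1013]
tcp_rot: [-0.197, 0.98, -0.0, 0.0]
contact_force: [-3.6, -0.4, 3.7]
finger_gap: 0.0383
```

Run:
```python
from h import *
delta([.4996,.1766,.101])
```

```text
t 15.67 ee [0.4998 0.1767 0.1013] tilt [ 4.e-04  0.e+00 -1.e+00] ydir 112.69 q6 -1.82 F [-3.6 -0.4  3.7] M [-0.16  1.06  0.05] gap 0.0383
shift [ 0.2 -0.   0.3] turn None
```

Contact force has returned at 0.1013, which is 22 mm below the key contact, so the wheel is home. I'll ease off a little and open slowly.

Request:
{"method": "drive_tool", "body": {
  "increments": [20, 0, 0, -0.3, 0, 0, 0, 43, 0, 0, 0, 0, 0, 0, 48, 0, 0, 0, 0, 0, 0, 55, 0, 0, 0, 0, 0, 0, 65, 0, 0, 0, 0, 0, 0, 75, 0, 0, 0, 0, 0, 0, 90, 0, 0, 0, 0, 0, 0, 100, 0, 0, 0, 0, 0, 0, 100, 0, 0, 0, 0, 0, 0, 100, 0, 0, 0, 0, 0, 0, 100, 0, 0, 0, 0, 0, 0],
  "force": 20
}}

```text
time_s: 16.58
ee_pos: [0.4998, 0.1767, 0.1009]
tcp_rot: [-0.197, 0.98, 0.0, 0.0]
contact_force: [0.0, -0.8, -0.2]
finger_gap: 0.0854
```

Request:
{"method": "drive_tool", "body": {
  "increments": [100, 0, 0, -5, 0, 0, 0, 100, 0, 0, -10, 0, 0, 0, 100, 0, 0, -15, 0, 0, 0, 100, 0, 0, -20, 0, 0, 0, 100, 0, 0, -20, 0, 0, 0, 100, 0, 0, -20, 0, 0, 0, 100, 0, 0, -20, 0, 0, 0, 100, 0, 0, 0, 0, 0, 0, 100, 0, 0, 0, 0, 0, 0]
}}

```text
time_s: 17.33
ee_pos: [0.5003, 0.1771, 0.2131]
tcp_rot: [-0.197, 0.98, 0.001, 0.002]
contact_force: [-0.9, -0.4, -0.8]
finger_gap: 0.0853
```

Run:
```python
from h import *
delta([.4996,.1766,.21])
i=camera_info("wrist"); im=capture("wrist"); im2=capture("side");t=capture("top")
P=np.array([.5008,.177])
print([proj(i,[*P,z]).round(1) for z in(.101,.135,.147)])
s=camera_info("side")
for z in(.085,.101,.107,.135,.147): print(z,proj(s,[*P,z]).round(1))
cv2.imwrite("pics/w6.png",np.hstack([cv2.resize(im[120:420,170:470],(400,400)),cv2.resize(im2[310:440,240:370],(400,400),interpolation=cv2.INTER_CUBIC)]))
cv2.imwrite("pics/w6t.png",t);cv2.imwrite("pics/w6s.png",im2);cv2.imwrite("pics/w6w.png",im)
```

```text
t 17.33 ee [0.5003 0.1771 0.2131] tilt [ 0.0035  0.0025 -1.    ] ydir 112.68 q6 -1.82 F [-0.9 -0.4 -0.8] M [-0.02  0.05  0.  ] gap 0.0853
shift [ 0.9 -0.2  3.1] turn None
[array([318.7, 237.8]), array([318.9, 252.9]), array([319. , 259.2])]
0.085 [304.3 354. ]
0.101 [304.  348.9]
0.107 [303.9 346.9]
0.135 [303.4 337.4]
0.147 [303.2 333.3]
```

View pics/w6.png

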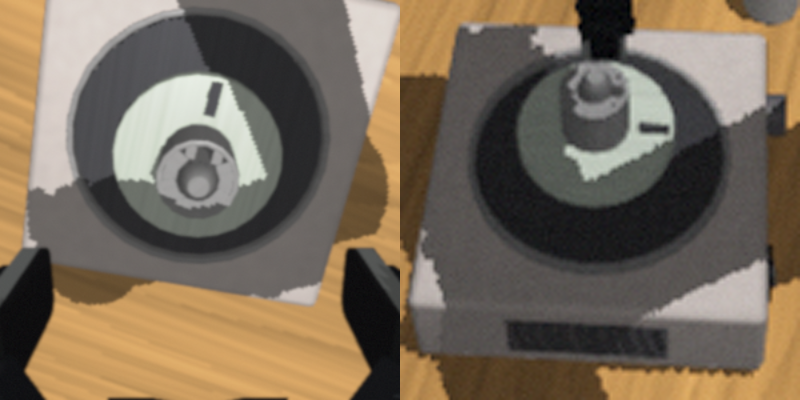

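The wheel sits level and centred: disc at (317.8,236.3) against (318.7,237.8) predicted for the seated height. The shaft tip shows through the bore and the gripper is clear, so I'll check the bystanders haven't moved and hand in.

Run:
```python
from h import *
a=cv2.imread("pics/top0.png");b=cv2.imread("pics/w6t.png")
for n,(x0,y0,x1,y1) in dict(frame=(210,115,295,155),case=(320,95,420,175),spray=(292,298,322,332)).items():
    g=[cv2.cvtColor(k,cv2.COLOR_BGR2GRAY)[y0:y1,x0:x1].astype(np.float32) for k in(a,b)]
    print(n,np.abs(g[0]-g[1]).mean().round(2),cv2.phaseCorrelate(*g))
print(job_done())
```

```text
frame 3.18 ((0.09077990449585371, 0.013400527409988428), 0.9412536584006416)
case 2.91 ((-0.07338358764363306, 0.033956104914402374), 1.0761777398586274)
spray 3.14 ((0.05085407239141304, -0.17565906805545595), 0.9392382211155361)
the job is handed in; nothing more can be done
None
```

The edging wheel is on the spindle, boss up, keyed and fully home on the flange. I let go and handed the job in at about 17 s of the 72 s allowed.

- **Fitting:** I gripped the wheel by its boss and lowered it about 12° off the key until it rested on the key top. I then turned it under roughly 8 N of pressure, and it dropped over the key after 6–9°. I lowered it slowly the remaining 22 mm and it touched the flange at the expected height. The highest press I read on the machine was about 8 N.
- **Last checks:** The pictures show the wheel level and centred within about 1–2 mm, with the shaft tip through the bore and the gripper clear above it. The frame, case and spray bottle showed no movement (image shift under 0.2 px), and I touched neither blue look-alike. No check failed or disagreed.

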